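Bolt the chute's stop gate

TASK

A trivet is still waiting in the steel chute and the tote below is about to be wheeled away, so shut and bolt the stop gate: turn the slotted disc on top of the gate's hinge post until the gate stands square across the chute and the slot lines up with the brass locking bar, then push the bar fully home, through the slot and into the keeper beyond, and leave it there. This is pushing work only: pick nothing up, and do not disturb the trivet in the chute or the glass knob, red ball and tea infuser on the counter.

Things in the scene. Friction and masses are not known exactly. Their poses are not given: they have to be found in the camera images.
- chute: Fixed steel chute, placed anew each time (yaw -0.12 to 0.2). Origin on the counter below the disc's axis; +y down-chute to the tote, +x across it away from the robot. All numbers here are mm in this frame. Level part y -240 to 160: floor z 37, inside x -11 to 211, wall tops z 110; above y -240 it rises at 17 deg. On the near wall (x -12) a lock plate, x -48 to 28, y -220 to 85, top z 114.
- gate_disc (a joint): Gate leaf, hinge post, slotted disc and lever turn as one about the upright axis x 0, y 0 (rad). 0: leaf square across the chute, slot along y, in line with the bar. Grows anticlockwise seen from above, leaf swinging down-chute. Range -0.2 to 1.45, no stop at 0. Starts 0.55 to 1.3: turn it clockwise. Stays where left (friction 0.16 N m). Leaf 4 thick, reaches 210 from the axis, z 42 to 106.
- disc_center (a point): Centre of the disc's top face, z 134, on the axis. Steel disc 80 across, z 120 to 134, on a yellow flange 84 across that shows as a yellow stripe in the slot. Slot 15 wide, right across the disc, mouths bevelled. The bar enters when the disc is within about 0.14 rad of 0 and then draws it straight; farther off the disc stops it.
- lever_tab (a point): Centre of the red upright tab on the disc's lever, 85 from the axis, z 144; at joint 0 it stands 140 deg anticlockwise from +x (seen from above), and turns with the joint. Tab 30 long along the lever, 6 thick, z 120 to 168; the lever strap below it is 22 wide, top at z 120. Pushed square on its broad face it needs about 2 N.
- bolt_bar (a joint): Travel of the brass locking bar along +y at x 0 (m). 0: drawn back, nose 18 mm short of the disc; 0.128: end stop, fully home through slot and keeper. Starts 0 to 0.012. Stays where left (friction 3 N). Bar 12 wide, z 121 to 131, bevelled nose; it runs in a channel 34 wide, y -208 to -48, top z 136.
- bar_tab (a point): Middle of the rear (-y, up-chute) face of the bar's black upright push tab: x 0, y -193 plus the travel, z 156. Tab 30 wide across x, 6 thick, z 139 to 173, a sloping gusset on its front; moves with the bar. Push the rear face towards +y.
- bar_nose (a point): Tip of the bar's bevelled nose: x 0, y -60 plus the travel, z 126.
- keeper (a point): Centre of the steel keeper staple that the nose enters beyond the disc: x 0, y 58, z 126. Staple fixed to the lock plate, 32 wide, 14 long (y 51 to 65), top z 138.
- trivet: Black cast-iron trivet, 139 across, 19 high, lying loose on the chute floor up-chute of the gate; origin at the centre of its underside. Not to be disturbed.
- glass_knob_mid (a point): Faceted glass door knob on a brass rose, 58 across, 64 high, standing loose on the counter on the robot's side of the chute; point half-way up. Not to be disturbed.
- red_ball_center (a point): Red rubber ball, 60 across, loose on the counter on the robot's side of the chute; its centre. Not to be disturbed.
- tea_infuser_mid (a point): Stainless tea infuser, 66 across its rim, 74 high, standing loose on the counter on the robot's side of the chute; point 31 up. Not to be disturbed.

How it is judged:
On the way, in this order (a step that is already met when the one before it is completed fails the run):
1. the disc is turned until its slot is in line with the bar (within 0.12 rad) (value of joint gate_disc between -0.12 and 0.12 rad), for 0.2 s.
2. the bar is pushed through the disc into the keeper (travel over 118 mm) (value of joint bolt_bar above 0.118 m), for 0.2 s.
At the end, for the whole second after the job is handed in: The bar is home through slot and keeper (travel over 118 of 128 mm), the gate is shut (disc within 0.09 rad of 0), both at rest, and the trivet, knob, ball and infuser are within 20 mm of where they stood (value of joint bolt_bar above 0.118 m and value of joint gate_disc between -0.09 and 0.09 rad and velocity of joint bolt_bar between -0.01 and 0.01 m/s and velocity of joint gate_disc between -0.05 and 0.05 rad/s and distance of each of trivet, glass_knob_mid, red_ball_center, tea_infuser_mid from where it was at the start of the episode below 0.02 m); the robot touches nothing.
It fails at once if the trivet is lifted, carried or knocked more than 20 mm (distance of trivet from where it was at the start of the episode above 0.02 m).
It fails at once if the glass knob is lifted, carried or knocked more than 20 mm (distance of glass_knob_mid from where it was at the start of the episode above 0.02 m).
It fails at once if the red ball is lifted, carried or knocked more than 20 mm (distance of red_ball_center from where it was at the start of the episode above 0.02 m).
It fails at once if the tea infuser is lifted, carried or knocked more than 20 mm (distance of tea_infuser_mid from where it was at the start of the episode above 0.02 m).
It also fails if it takes over 50 s, if anything falls off the work surface, if the arm or the gripper's body presses on something with over 40 N, if the wrist force passes 120 N, or if a joint passes its speed limit or range.

ROBOT

A 6-joint arm with a two-finger parallel gripper is mounted at the origin on the work surface. World frame = base frame: x ahead of the robot, y to its left, z up, the work surface at z = 0. Lengths are in m, angles in rad, forces in N, time in s.
With the tool pointing down it reaches from about 0.25 to 0.775 m from the base axis. Payload 4 kg.
Tool frame: the origin (TCP) lies on the centre line of the jaws, within the pads' length; the fingertips stand 19 mm ahead of it and the grasp point (between the pads) is the TCP; x points along the fingers, z is the direction in which the jaws open and shut, and the axes are right-handed (so a half turn about x gives the same grasp; the last joint's range is limited). The gripper opens to 94 mm and grips with 3 to 60 N. Pads are 16 mm wide; open, the fingers measure 119 mm over their backs; the gripper's body (75 mm by 177 mm) begins 78 mm behind the grasp point.
Start: joints at [1.074, 0.087, 1.371, -0, 1.684, -0.103], TCP at [0.211, 0.508, 0.225] pointing down, gripper open.
Joint ranges: [-3.1, 3.1], [-0.76, 2.03], [0.27, 2.55], [-1.08, 4.22], [0.17, 2.65], [-2.57, 2.57]. Speed limits (rad/s): [2.79, 2.79, 3.14, 3.14, 3.14, 3.14].

INTERFACE

Orientations are given as [roll, pitch, yaw] about the fixed x, y, z axes, in that order (R = Rz(yaw) Ry(pitch) Rx(roll)).
In Python, from bench import robot, snapshot, camera_params gives the robot as it stands.
- The arm moves only by the tool step_arm, never from a script. Its argument "motion" is text: rows parted by semicolons, each of 7 numbers parted by spaces: the opening in per cent of the stroke, from 0 (shut) to 100 (fully open), then the shift along the tool's x, y, z in cm, then the turn, a rotation vector about the tool's x, y, z in rad. A call has 1 to 20 rows; each row shifts and turns the commanded pose from where the row before left it, along the tool's axes as they then stand; what a row does not reach is not made up. A row lasts 1/12 s, in which the tool goes at most 41.7 mm and 7.16 degrees, less where a joint would pass 70% of its speed; a pose out of reach is approached as far as the arm can. A call with a gripper value outside its range is refused whole. The fingers move at their own pace and stop on an object; the grip force is fixed at half the most. Time passes only in rows, so rows that do not move let the fingers close. It gives the time, the measured TCP pose, the force and the opening at its end, in the units of the state.
- robot.get_obs(): the state, without advancing time (a new reading comes with each control period).
- snapshot(name): name is "scene" or "top" or "wrist"; returns the picture (384x512x3 uint8, red, green, blue); there is no depth.
- camera_params(name): a dict with "fx", "fy", "cx", "cy" (pixels), "D" ([k1, k2, p1, p2, k3] as OpenCV has them; the pictures are not rectified), "R" (3x3) and "t" (3): a world point X has camera coordinates R X + t. Camera axes: x right, y down, z forward; pixel columns grow to the right and rows downward; lengths in m; the calibration is good to about 2 mm. A picture is of the moment at which its call begins: read the wrist's pose just before it. camera_params takes no time and is no camera call; for the wrist camera it gives the pose at the moment of the call.
- robot.close_job(): hands the job in, once; it reports no verdict.
The state is a dict: "time": time; "joint_positions": joint angles; "qvel": joint speeds; "joint_torque": joint torques, N m; "tool_pos": TCP position; "ee_rot": TCP orientation; "wrist_force": force on the tool from outside, world axes, zero at the start; "wrist_torque": the same for the moment, N m; "width": finger opening in m.
Only numpy, scipy, OpenCV 4.12 (cv2) and the standard library are available. Lean on these libraries where they do the work, as an engineer would, in place of code of your own. Each camera call takes 0.05 s, during which the arm holds its last target.

## Working session

There is one attempt and no reset: what is moved stays moved. The work goes in short steps, Python scripts to look and compute and a tool call to move; the robot and the scene stay as the last step left them, time stands still between calls to the robot, and variables do not carry over. Pictures are saved under pics/ and viewed, and the job is handed in when it is done.

Besides the shell and the picture viewer there is one more tool, called by a JSON object that holds its "method" and its "body", one argument or row to a line. step_arm: Moves the arm, as the interface text tells. Its arguments: {"type":"object","properties":{"motion":{"type":"string"}},"required":["motion"]}

```bash
mkdir -p pics; ls; python3 - <<'E'
from bench import robot, snapshot, camera_params
import cv2
o=robot.get_obs(); print({k:o[k] for k in('time','tool_pos','ee_rot','width')})
for n in('scene','top','wrist'):
    im=snapshot(n); cv2.imwrite(f'pics/{n}0.png',im[:,:,::-1]); 
    p=camera_params(n); print(n,p['fx'],p['cx'],p['cy'],p['D'],p['R'],p['t'])
E
```

```text
pics
{'time': 0.0, 'tool_pos': array([0.21080357, 0.50744734, 0.2233312 ]), 'ee_rot': array([ 3.04462395,  1.56864707, -2.06151842]), 'width': 0.09402811050954868}
scene 371.32778403861397 261.54080571536286 193.67259920305904 [-0.04442691  0.          0.          0.          0.        ] [[-0.48776657  0.87292116 -0.00961414]
 [ 0.63002042  0.34437361 -0.69604676]
 [-0.60428308 -0.34556544 -0.71793209]] [ 0.26803123 -0.27884541  1.10799519]
top 349.92519643521115 261.19650500000546 187.2707723297134 [-0.03360026  0.          0.          0.          0.        ] [[ 0.02745741 -0.99908116 -0.03290795]
 [-0.99538919 -0.02429962 -0.09278948]
 [ 0.09190457  0.03530398 -0.99514179]] [0.03086381 0.58189781 0.72541348]
wrist 326.8118564782949 256.6609316834981 188.31261772928244 [-0.05350671  0.          0.          0.          0.        ] [[ 0.38307221  0.92371495 -0.00252598]
 [ 0.89656498 -0.37115195  0.24169704]
 [ 0.22232165 -0.09485212 -0.97034847]] [-0.54917676 -0.02489779  0.39029498]
```

View pics/scene0.png

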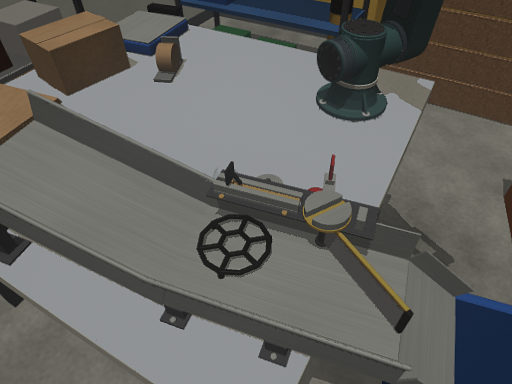

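View pics/top0.png

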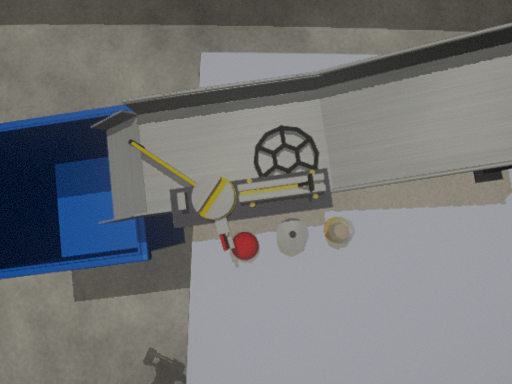

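View pics/wrist0.png

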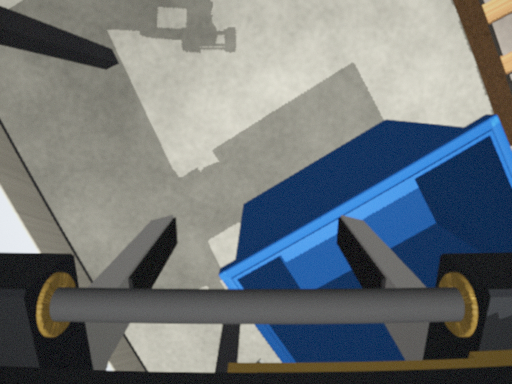

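The scene view shows the disc at about (327,210), the red tab at (332,167) and the black push tab at (231,173). In the top view the disc is at (213,199), red tab (224,242), black tab (311,183), and the ball (245,246) sits close to the lever. Next I'll measure positions.

```bash
cat > h.py <<'E'
import numpy as np, cv2
from bench import robot, snapshot, camera_params
def KD(p): return np.array([[p['fx'],0,p['cx']],[0,p['fy'],p['cy']],[0,0,1]]),np.array(p['D'])
def ray(p,uv,z):
    K,D=KD(p); q=cv2.undistortPoints(np.array(uv,float).reshape(-1,1,2),K,D).reshape(-1,2)
    R=np.array(p['R']);t=np.array(p['t']); C=-R.T@t
    d=np.c_[q,np.ones(len(q))]@R
    return C+d*((z-C[2])/d[:,2])[:,None]
def proj(p,X):
    K,D=KD(p); R=np.array(p['R']); return cv2.projectPoints(np.array(X,float).reshape(-1,1,3),cv2.Rodrigues(R)[0],np.array(p['t']),K,D)[0].reshape(-1,2)
E
python3 - <<'E'
from h import *
im=cv2.imread('pics/top0.png'); c=im[120:280,150:350]
cv2.imwrite('pics/top0c.png',cv2.resize(c,None,fx=4,fy=4,interpolation=cv2.INTER_CUBIC)[:600])
im=cv2.imread('pics/scene0.png'); c=im[140:260,200:360]
cv2.imwrite('pics/scene0c.png',cv2.resize(c,None,fx=5,fy=5,interpolation=cv2.INTER_CUBIC))
p=camera_params('top')
print(ray(p,[[213,199],[311,183]],.134))
E
```

```text
[[ 0.54710871  0.13076537  0.134     ]
 [ 0.58120432 -0.04931659  0.134     ]]
```

View pics/top0c.png

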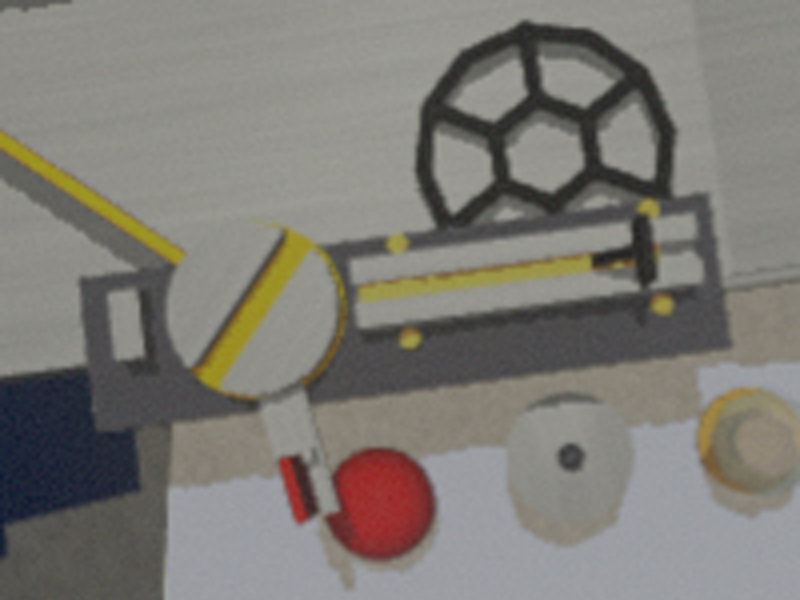

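View pics/scene0c.png

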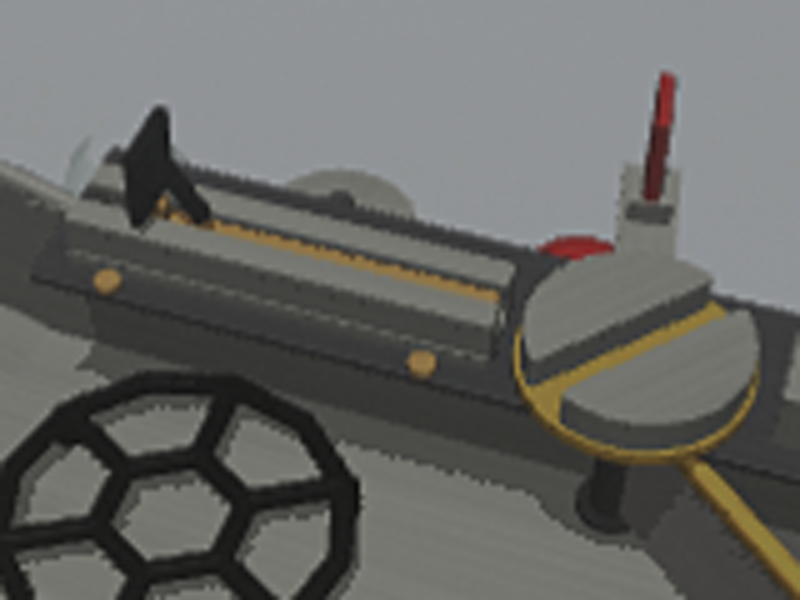

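```bash
cat > fit.py <<'E'
from h import *
f=lambda a:[[150+(u+.5)/4-.5,120+(v+.5)/4-.5] for u,v in a]
p=camera_params('top')
W=np.r_[ray(p,f([(709,195),(731,346),(100,431),(81,278)]),.114),ray(p,f([(253.5,309)]),.134)]
L=np.array([[28,-220],[-48,-220],[-48,85],[28,85],[0,0]])/1e3
a=L-L.mean(0);b=W[:,:2]-W[:,:2].mean(0)
yaw=np.arctan2((a[:,0]*b[:,1]-a[:,1]*b[:,0]).sum(),(a*b).sum())
R=np.array([[np.cos(yaw),-np.sin(yaw)],[np.sin(yaw),np.cos(yaw)]])
T=W[:,:2].mean(0)-R@L.mean(0)
print('yaw',yaw,'T',T); print(((L@R.T+T)-W[:,:2])*1e3)
c2=lambda q,z:((ray(p,f(q),z)[:,:2]-T)@R)*1e3
# yellow slot ends (z~120), tab red top, bar tab, leaf
print('slot',c2([(297,232),(207,385)],.120))
print('redtab top',c2([(284,457),(300,523)],.168))
print('bartab',c2([(652,217),(656,284)],.173),'nose/brass',c2([(360,293)],.131))
print('ball',c2([(382,503)],.03),'knob',c2([(570,457)],.06),'inf',c2([(762,435)],.06))
print('triv',c2([(545,150)],.056))
E
python3 fit.py; python3 -c "
from h import *
print(camera_params('top')['t'])"
```

```text
yaw 0.15887844669442094 T [0.55154743 0.13090463]
[[ 1.91101827 -0.6957012 ]
 [-1.5680388  -1.66456956]
 [-1.54411008  1.62013675]
 [ 0.69834254  0.75859909]
 [ 0.50278806 -0.01846508]]
slot [[ 34.33772068 -22.56370257]
 [-31.96379434  28.48405665]]
redtab top [[-69.1378567  -10.9393919 ]
 [-98.14790087 -14.38750814]]
bartab [[  12.62680389 -182.94088126]
 [ -16.43165911 -180.43222073]] nose/brass [[  0.54484207 -49.57397516]]
ball [[-102.62661081  -38.64814237]] knob [[ -90.18203067 -138.9782904 ]] inf [[ -91.95537756 -236.77425267]]
triv [[  68.41686673 -148.34137779]]
[0.03086381 0.58189781 0.72541348]
```

```bash
cat > plan.py <<'E'
from h import *
from scipy.spatial.transform import Rotation as Ro
yaw=.1589; T=np.array([.5515,.1309])
Rc=np.array([[np.cos(yaw),-np.sin(yaw)],[np.sin(yaw),np.cos(yaw)]])
def w(x,y,z): return np.r_[T+Rc@np.array([x,y])/1e3,z]
def tool():
    o=robot.get_obs(); R=Ro.from_euler('xyz',o['ee_rot']).as_matrix(); return o,np.array(o['tool_pos']),R
def ang(v): return np.degrees(np.arctan2(v[1],v[0]))-np.degrees(yaw)
def delta(tgt): o,P,R=tool(); return (R.T@(tgt-P))*100
def chute(P): return (Rc.T@(P[:2]-T))*1e3
E
python3 - <<'E'
from plan import *
o,P,R=tool(); print(R.round(4), o['wrist_force'])
print('chute deg: y',ang(R[:,1]),'z',ang(R[:,2]))
th=.88; ph=np.radians(140)+th
for off in (35,):
    er=np.array([np.cos(ph),np.sin(ph)]);et=np.array([-er[1],er[0]])
    q=85*er+off*et; t=w(q[0],q[1],.153); print(q,t,delta(t), 'lever deg',np.degrees(ph))
E
```

```text
[[-8.000e-04 -9.235e-01  3.837e-01]
 [-1.500e-03  3.837e-01  9.235e-01]
 [-1.000e+00  2.000e-04 -1.700e-03]] [ 0.41652149 -0.44369149 -0.2456828 ]
chute deg: y 148.33333410490624 z 58.33334895658171
[-77.26777898 -49.79648914] [0.48308505 0.0695046  0.153     ] [  7.10269983 -41.94857638 -29.99641614] lever deg 190.42028597151244
```

{"method": "step_arm", "body": {
  "motion": "0 0 -3.2 -2.3 0 0 0;0 0 -3.2 -2.3 0 0 0;0 0 -3.2 -2.3 0 0 0;0 0 -3.2 -2.3 0 0 0;0 0 -3.2 -2.3 0 0 0;0 0 -3.2 -2.3 0 0 0;0 0 -3.2 -2.3 0 0 0;0 0 -3.2 -2.3 0 0 0;0 0 -3.2 -2.3 0 0 0;0 0 -3.2 -2.3 0 0 0;0 0 -3.2 -2.3 0 0 0;0 0 -3.2 -2.3 0 0 0;0 0 -3.2 -2.3 0 0 0;0 0 0 0 0.12 0 0;0 0 0 0 0.12 0 0;0 0 0 0 0.12 0 0;0 0 0 0 0.12 0 0;0 0 0 0 0.12 0 0;0 0 0 0 0.12 0 0;0 0 0 0 0.12 0 0"
}}

```text
time: 1.82
tool_pos: [0.4802, 0.0721, 0.2241]
ee_rot: [2.749, 1.57, 3.08]
wrist_force: [0.0, 0.1, -0.9]
width: 0.0005
```

```bash
cat > st.py <<'E'
from plan import *
o,P,R=tool(); print('t',o['time'],'w',o['width'],'F',np.round(o['wrist_force'],1))
q=chute(P); print('chute',q,'tip z',P[2]-.019,'z deg',ang(R[:,2]),'x-axis',R[:,0].round(3),'rad',np.hypot(*q),'phi',np.degrees(np.arctan2(q[1],q[0]))%360)
E
python3 st.py; python3 - <<'E'
from plan import *
for n in('wrist','top'):
    im=snapshot(n); cv2.imwrite(f'pics/{n}1.png',im[:,:,::-1])
ph=np.radians(140)+.88
er=np.array([np.cos(ph),np.sin(ph)]);et=np.array([-er[1],er[0]])
q=85*er+35*et; print(delta(w(q[0],q[1],.153)))
E
```

```text
t 1.8167 w 0.000510350511824263 F [ 0.   0.1 -0.9]
chute [-79.66065075 -46.77306547] tip z 0.20505663432274515 z deg 9.855231018277534 x-axis [-0.001  0.    -1.   ] rad 92.3771558970067 phi 210.41949367591968
[ 7.10901404 -0.3433006   0.18152732]
```

View pics/wrist1.png

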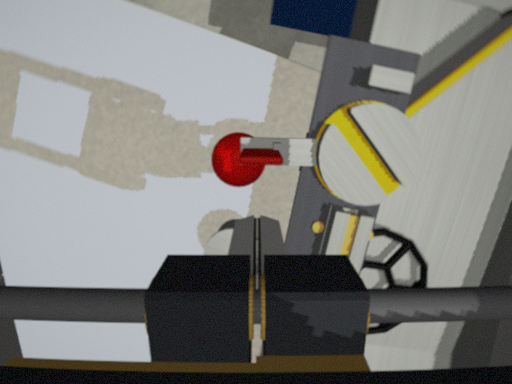

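View pics/top1.png

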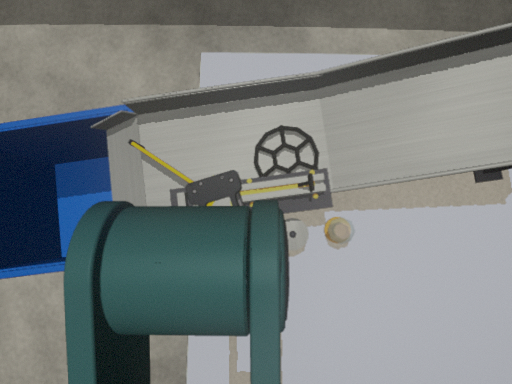

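The wrist view shows the closed fingers at (257,230), lined up with the red tab at about (265,157). I'll descend and approach the tab.

{"method": "step_arm", "body": {
  "motion": "0 1.8 -0.1 0.1 0 0 0;0 1.8 -0.1 0.1 0 0 0;0 1.8 0 0 0 0 0;0 1.7 0 0 0 0 0;0 0 0.6 0 0 0 0;0 0 0.6 0 0 0 0;0 0 0.4 0 0 0 0;0 0 0 0 0 0 0"
}}

```text
time: 2.58
tool_pos: [0.4782, 0.0871, 0.1551]
ee_rot: [-0.108, 1.568, 0.231]
wrist_force: [0.1, 0.1, 0.8]
width: 0.0005
```

```bash
python3 st.py; python3 - <<'E'
from plan import *
im=snapshot('wrist'); cv2.imwrite(f'pics/wrist2.png',im[:,:,::-1])
im=snapshot('scene'); cv2.imwrite('pics/scene2.png',cv2.resize(im[100:280,180:420,::-1],None,fx=3,fy=3))
E
```

```text
t 2.5833 w 0.0005081485121780105 F [0.1 0.1 0.8]
chute [-79.26452469 -31.64322658] tip z 0.13611022210676127 z deg 10.330972054305013 x-axis [ 0.003  0.001 -1.   ] rad 85.34728268808637 phi 201.76240070656394
```

View pics/wrist2.png

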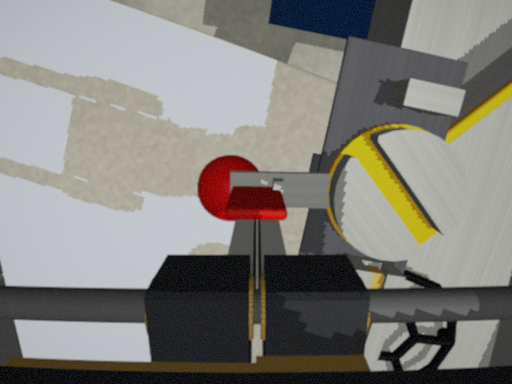

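View pics/scene2.png

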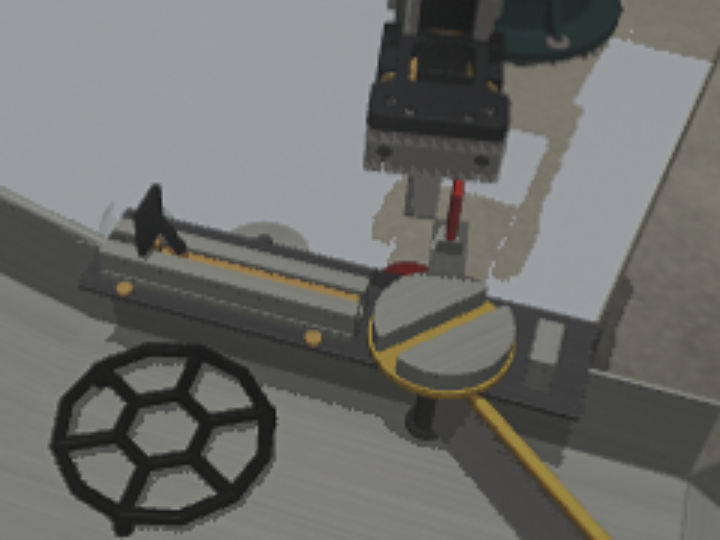

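The finger is centred on the tab's face with a gap of about 6 mm, and the ball is well below. Now the arc push.

{"method": "step_arm", "body": {
  "motion": "0 0 0.5 0 0 0 0;0 0 0.43 -0.04 0.05 0 0;0 0 0.43 -0.04 0.05 0 0;0 0 0.43 -0.04 0.05 0 0;0 0 0.43 -0.04 0.05 0 0;0 0 0.43 -0.04 0.05 0 0;0 0 0.43 -0.04 0.05 0 0;0 0 0.43 -0.04 0.05 0 0;0 0 0.43 -0.04 0.05 0 0;0 0 0.43 -0.04 0.05 0 0;0 0 0.43 -0.04 0.05 0 0;0 0 0.43 -0.04 0.05 0 0;0 0 0.43 -0.04 0.05 0 0;0 0 0.43 -0.04 0.05 0 0;0 0 0.2 -0.02 0.025 0 0;0 0 0 0 0 0 0"
}}

```text
time: 4.02
tool_pos: [0.4692, 0.1478, 0.1537]
ee_rot: [-2.62, 1.571, -2.958]
wrist_force: [-0.0, 0.5, -0.3]
width: 0.0001
```

```bash
python3 st.py; python3 - <<'E'
from plan import *
p=camera_params('wrist')
im=snapshot('wrist'); cv2.imwrite(f'pics/wrist3.png',im[:,:,::-1])
hsv=cv2.cvtColor(im,cv2.COLOR_RGB2HSV)
m=cv2.inRange(hsv,(22,150,90),(34,255,255))
n,l,s,c=cv2.connectedComponentsWithStats(m)
for i in range(1,n):
    if s[i,4]>150:
        pts=np.argwhere(l==i)[:,::-1]
        X=ray(p,pts,.120)[:,:2]; q=(X-T)@Rc*1e3; q0=q.mean(0); v=np.linalg.svd(q-q0,full_matrices=False)[2][0]
        print(s[i],q0,'theta',np.arctan(-v[0]/v[1]))
im=snapshot('scene'); cv2.imwrite('pics/scene3.png',cv2.resize(im[100:280,180:420,::-1],None,fx=3,fy=3))
E
```

```text
t 4.0167 w 0.00011336297437995036 F [-0.   0.5 -0.3]
chute [-78.60760178  29.67580609] tip z 0.13473669170069966 z deg -28.458304307400283 x-axis [-0. -0. -1.] rad 84.02266672888898 phi 159.3175619359445
[ 435   83   77   68 1101] [66.01475653 24.96494215] theta -1.3578141198265146
[ 326  133  110  120 3096] [0.34254694 9.70101242] theta 0.18713747422579524
```

View pics/wrist3.png

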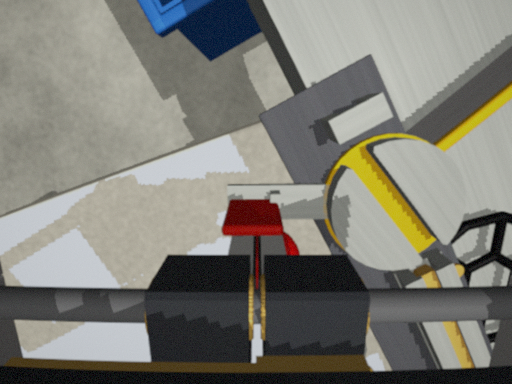

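View pics/scene3.png

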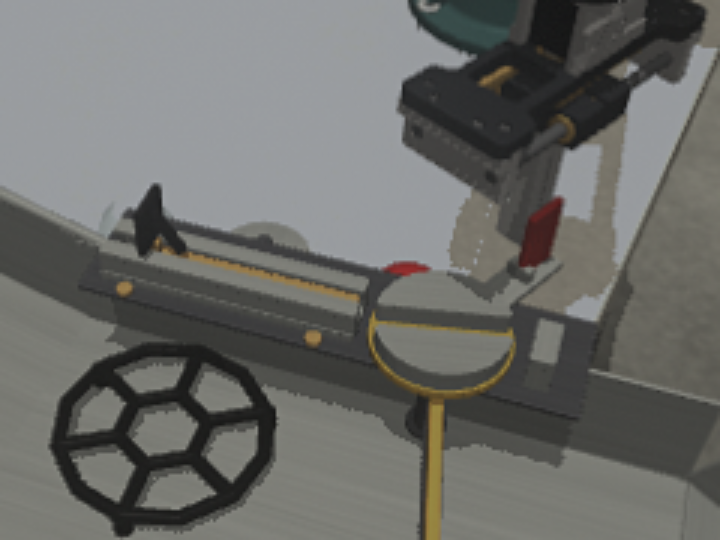

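Leaf direction and tool angle both give θ≈0.20, so turn about 0.2 more.

{"method": "step_arm", "body": {
  "motion": "0 0 0.43 -0.04 0.05 0 0;0 0 0.43 -0.04 0.05 0 0;0 0 0.43 -0.04 0.05 0 0;0 0 0.34 -0.03 0.04 0 0;0 0 0 0 0 0 0;0 0 0 0 0 0 0;0 0 0 0 0 0 0"
}}

```text
time: 4.7
tool_pos: [0.4747, 0.1629, 0.1537]
ee_rot: [0.935, 1.57, 0.408]
wrist_force: [0.0, -0.0, -0.2]
width: 0.0005
```

```bash
python3 st.py; cat > slot.py <<'E'
from plan import *
import sys
p=camera_params('wrist')
im=snapshot('wrist'); cv2.imwrite(f'pics/{sys.argv[1]}.png',im[:,:,::-1])
hsv=cv2.cvtColor(im,cv2.COLOR_RGB2HSV)
m=cv2.inRange(hsv,(22,150,90),(34,255,255))
pts=np.argwhere(m>0)[:,::-1]
q=(ray(p,pts,.120)[:,:2]-T)@Rc*1e3
for nm,qq in(('slot',q[np.hypot(*q.T)<34]),('leaf',((ray(p,pts,.106)[:,:2]-T)@Rc*1e3))):
    if nm=='leaf': qq=qq[(np.hypot(*qq.T)>55)&(qq[:,0]>0)]
    if len(qq)<50: continue
    q0=qq.mean(0); v=np.linalg.svd(qq-q0,full_matrices=False)[2][0]
    print(nm,len(qq),q0,np.arctan(-v[0]/v[1]) if nm=='slot' else np.arctan(v[1]/v[0]))
E
python3 slot.py wrist4
```

```text
t 4.7 w 0.0004948263917774398 F [ 0.  -0.  -0.2]
chute [-70.78292707  43.77704193] tip z 0.13465843539975797 z deg -39.29987855521702 x-axis [ 0.001  0.    -1.   ] rad 83.22651118856642 phi 148.26449615013198
slot 2105 [0.96798803 1.32781654] 0.015025919987847497
leaf 1117 [71.09231417 -9.37648361] 0.9933751208726979
```

View pics/wrist4.png

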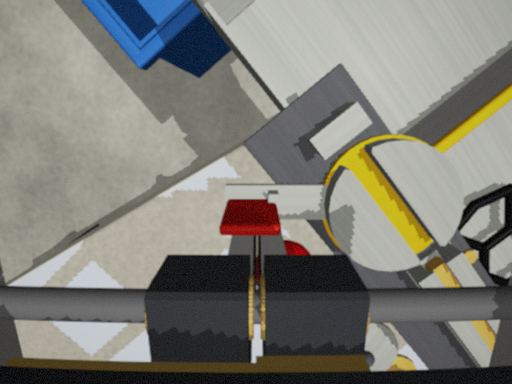

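The slot is now in line with the bar (θ≈0.015). Back off, rise, and turn for the bar.

{"method": "step_arm", "body": {
  "motion": "0 0 -1 0 0 0 0;0 0 -2 0 0 0 0;0 -3 0 0 0 0 0;0 -3.5 0 0 0 0 0;0 0 0 0 -0.12 0 0;0 0 0 0 -0.12 0 0;0 0 0 0 -0.12 0 0;0 0 0 0 -0.12 0 0;0 0 0 0 -0.12 0 0;0 0 0 0 -0.086 0 0;0 0 0 0 0 0 0"
}}

```text
time: 5.67
tool_pos: [0.459, 0.1364, 0.2185]
ee_rot: [-0.999, 1.571, -0.839]
wrist_force: [0.3, -0.0, 0.5]
width: 0.0002
```

```bash
python3 st.py; python3 -c "
from plan import *
print(delta(w(0,-218,.218)),delta(w(0,-218,.165)))"; python3 - <<'E'
from plan import *
im=snapshot('scene'); cv2.imwrite('pics/scene5.png',cv2.resize(im[100:280,180:420,::-1],None,fx=3,fy=3))
E
```

```text
t 5.6667 w 0.00019164030920916454 F [ 0.3 -0.   0.5]
chute [-90.44510299  20.08683941] tip z 0.19952932810810467 z deg 0.01853799174875803 x-axis [ 0. -0. -1.] rad 92.64878721802626 phi 167.47848029271447
[  0.05732616 -23.8116008    9.03680145] [  5.35732608 -23.81081499   9.03629538]
```

View pics/scene5.png

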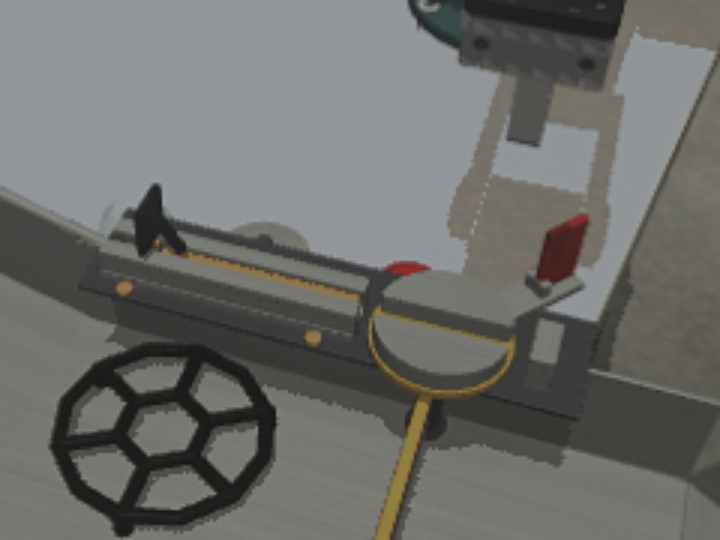

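The slot points along the bar and the leaf is square. Move to behind the bar tab.

{"method": "step_arm", "body": {
  "motion": "0 0 -3.4 1.3 0 0 0;0 0 -3.4 1.3 0 0 0;0 0 -3.4 1.3 0 0 0;0 0 -3.4 1.3 0 0 0;0 0 -3.4 1.3 0 0 0;0 0 -3.4 1.3 0 0 0;0 0 -3.4 1.2 0 0 0;0 0 0 0 0 0 0;0 2.5 0 0 0 0 0;0 2.0 0 0 0 0 0;0 0.8 0 0 0 0 0;0 0 0 0 0 0 0"
}}

```text
time: 6.72
tool_pos: [0.5838, -0.0833, 0.1625]
ee_rot: [2.721, 1.565, 2.878]
wrist_force: [0.5, -0.7, -0.4]
width: 0.0003
```

```bash
python3 st.py; python3 slot.py wrist6;  python3 - <<'E'
from plan import *
im=snapshot('scene'); cv2.imwrite('pics/scene6.png',cv2.resize(im[100:280,180:420,::-1],None,fx=3,fy=3))
E
```

```text
t 6.7167 w 0.00026414496361026917 F [ 0.5 -0.7 -0.4]
chute [  -2.0150251  -216.58879171] tip z 0.1434981521777847 z deg -0.11350212747760757 x-axis [-0.006  0.002 -1.   ] rad 216.59816485801852 phi 269.4669664007241
leaf 63 [   3.90203468 -132.09776028] 1.5615797585772888
```

View pics/scene6.png

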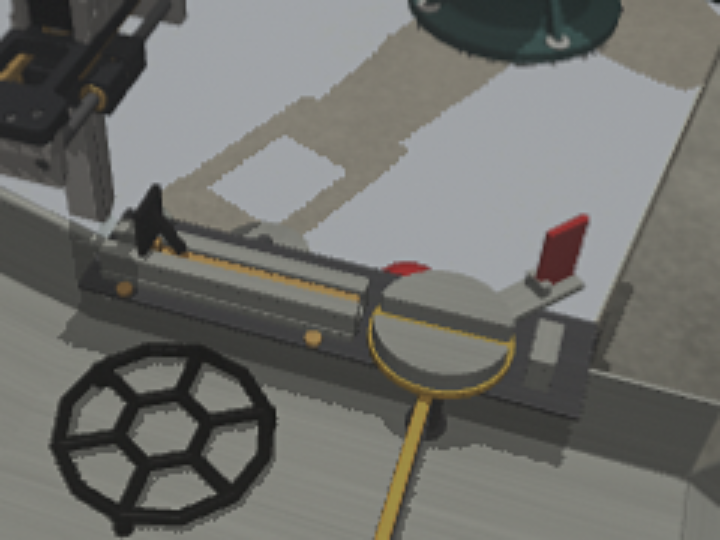

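View pics/wrist6.png

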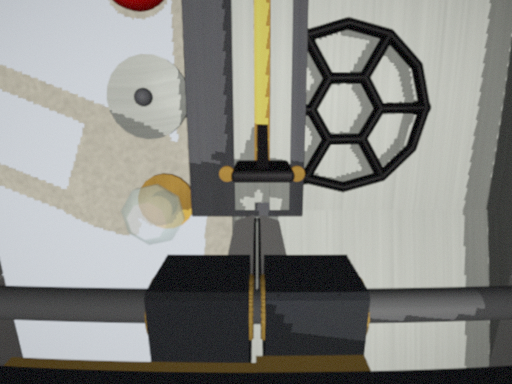

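The finger is behind the black tab, centred within about 2 mm (tab at x≈263, finger at 257). Push the first part.

{"method": "step_arm", "body": {
  "motion": "0 -0.2 1.0 0.2 0 0 0;0 0 0.8 0 0 0 0;0 0 0.6 0 0 0 0;0 0 0.6 0 0 0 0;0 0 0.6 0 0 0 0;0 0 0.6 0 0 0 0;0 0 0.6 0 0 0 0;0 0 0.6 0 0 0 0;0 0 0.6 0 0 0 0;0 0 0.6 0 0 0 0;0 0 0.6 0 0 0 0;0 0 0.6 0 0 0 0"
}}

```text
time: 7.82
tool_pos: [0.5752, -0.006, 0.1674]
ee_rot: [-2.898, 1.571, -2.74]
wrist_force: [1.7, -3.3, 2.3]
width: 0.001
```

```bash
python3 st.py; python3 slot.py wrist7;  python3 - <<'E'
from plan import *
im=snapshot('scene'); cv2.imwrite('pics/scene7.png',cv2.resize(im[100:280,180:420,::-1],None,fx=3,fy=3))
E
```

```text
t 7.8167 w 0.0009689455979228039 F [ 1.7 -3.3  2.3]
chute [   1.78897093 -138.90180875] tip z 0.1483973858054893 z deg -0.055158925565045536 x-axis [-0. -0. -1.] rad 138.91332870035532 phi 270.7378940424962
slot 172 [  3.44123296 -20.39779565] 0.2650537780940619
leaf 62 [ 84.63103771 -63.48803505] 0.8343897004410155
```

View pics/scene7.png

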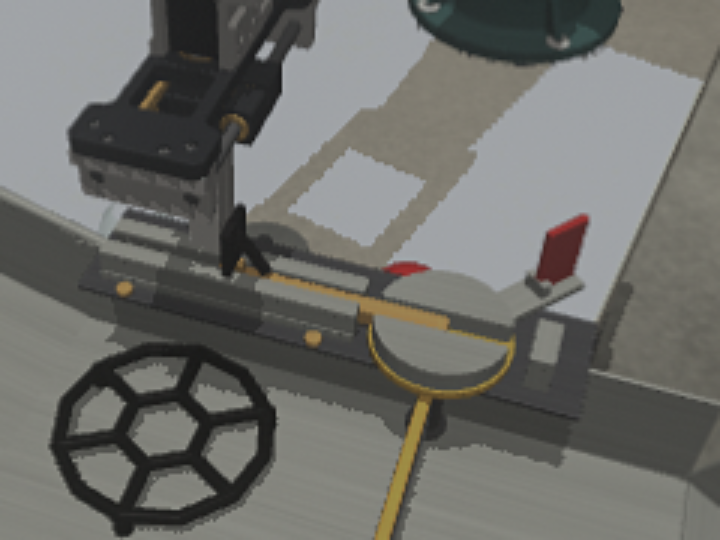

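View pics/wrist7.png

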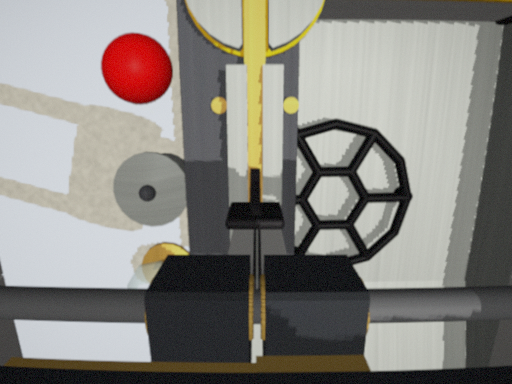

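The bar nose is in the slot and the disc has not moved; keep pushing.

{"method": "step_arm", "body": {
  "motion": "0 0 0.6 -0.1 0 0 0;0 0 0.6 0 0 0 0;0 0 0.6 0 0 0 0;0 0 0.6 0 0 0 0;0 0 0.6 0 0 0 0;0 0 0.6 0 0 0 0;0 0 0.6 0 0 0 0;0 0 0.6 0 0 0 0;0 0 0.6 0 0 0 0;0 0 0.4 0 0 0 0;0 0 0.2 0 0 0 0"
}}

```text
time: 8.83
tool_pos: [0.5644, 0.0534, 0.1672]
ee_rot: [2.821, 1.57, 2.979]
wrist_force: [1.1, -3.0, -2.0]
width: 0.0006
```

```bash
python3 st.py; python3 - <<'E'
from plan import *
im=snapshot('scene'); cv2.imwrite('pics/scene8.png',cv2.resize(im[100:280,180:420,::-1],None,fx=3,fy=3))
E
```

```text
t 8.8333 w 0.0006036769584967037 F [ 1.1 -3.  -2. ]
chute [  0.46459902 -78.58276696] tip z 0.1482383037279584 z deg -0.011791228599673076 x-axis [-0.001  0.    -1.   ] rad 78.58414035635778 phi 270.338741610158
```

View pics/scene8.png

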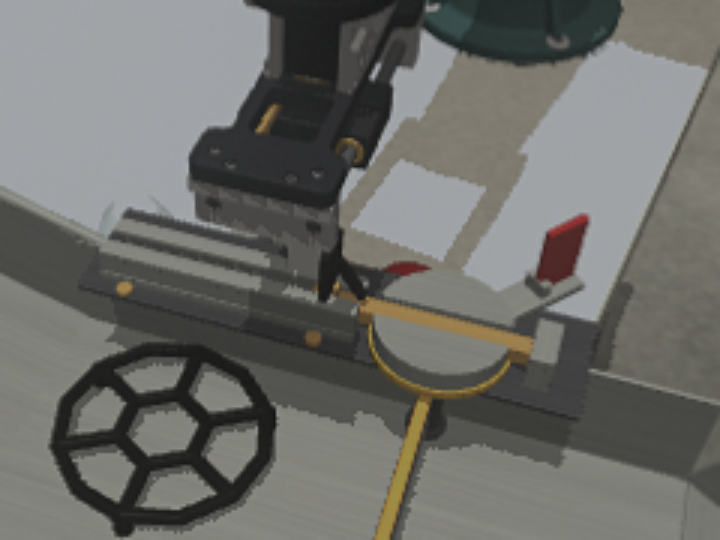

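The nose is at the keeper. Small steps now until the end stop shows in the force.

{"method": "step_arm", "body": {
  "motion": "0 0 0.2 0 0 0 0;0 0 0.2 0 0 0 0;0 0 0.1 0 0 0 0;0 0 0 0 0 0 0"
}}

```text
time: 9.22
tool_pos: [0.5637, 0.0577, 0.1673]
ee_rot: [2.739, 1.57, 2.897]
wrist_force: [-0.8, -2.3, -1.2]
width: 0.0008
```

{"method": "step_arm", "body": {
  "motion": "0 0 0.1 0 0 0 0;0 0 0.1 0 0 0 0;0 0 0 0 0 0 0"
}}

```text
time: 9.47
tool_pos: [0.5636, 0.0594, 0.1674]
ee_rot: [-3.017, 1.57, -2.859]
wrist_force: [-1.5, -3.1, -1.1]
width: 0.0002
```

```bash
python3 st.py
```

```text
t 9.4667 w 0.0002310068200501984 F [-1.5 -3.1 -1.1]
chute [  0.60184916 -72.47335787] tip z 0.14842856170984725 z deg -0.055404304941978566 x-axis [-0.001 -0.    -1.   ] rad 72.4758568314567 phi 270.4757972487466
```

{"method": "step_arm", "body": {
  "motion": "0 0 0.1 0 0 0 0;0 0 0.1 0 0 0 0;0 0 0 0 0 0 0"
}}

```text
time: 9.72
tool_pos: [0.5636, 0.0595, 0.1675]
ee_rot: [-1.736, 1.567, -1.579]
wrist_force: [-1.2, -8.7, -1.1]
width: 0.0004
```

{"method": "step_arm", "body": {
  "motion": "0 0 0.1 0 0 0 0;0 0 0.05 0 0 0 0;0 0 0 0 0 0 0"
}}

```text
time: 9.97
tool_pos: [0.5635, 0.0596, 0.1676]
ee_rot: [-1.666, 1.564, -1.51]
wrist_force: [-0.2, -11.0, -1.5]
width: 0.0007
```

```bash
python3 st.py; python3 - <<'E'
from plan import *
im=snapshot('scene'); cv2.imwrite('pics/scene9.png',cv2.resize(im[160:260,260:400,::-1],None,fx=5,fy=5))
E
```

```text
t 9.9667 w 0.0007351634912300181 F [ -0.2 -11.   -1.5]
chute [  0.61242245 -72.32510859] tip z 0.14855380236662183 z deg -0.17306825991451902 x-axis [ 0.    -0.007 -1.   ] rad 72.32770143027874 phi 270.4851480138344
```

View pics/scene9.png

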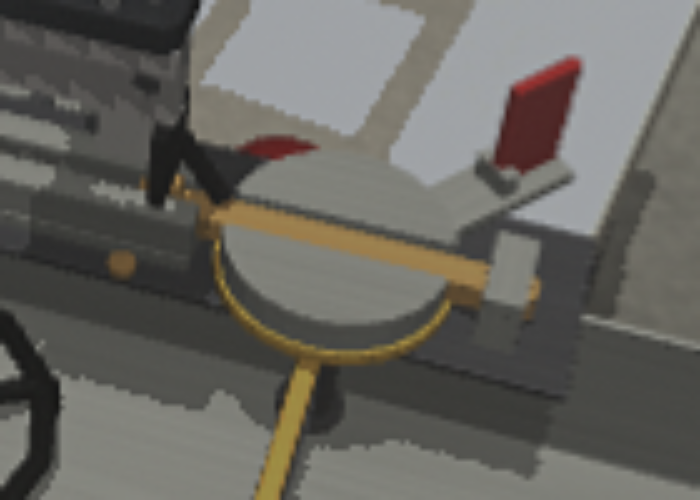

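The bar stopped at chute y −72.3, as predicted (−73), with force at 11 N. The nose sticks out beyond the keeper at about (535,290). Back off and check.

{"method": "step_arm", "body": {
  "motion": "0 0 -0.8 0 0 0 0;0 0 -2 0 0 0 0;0 0 -2 0 0 0 0;0 -3 0 0 0 0 0;0 -4 0 0 0 0 0;0 -3 0 0 0 0 0;0 0 -4 -0.5 0 0 0;0 0 -4 -0.5 0 0 0;0 0 -4 -0.5 0 0 0;0 0 0 0 0 0 0;0 0 0 0 0 0 0"
}}

```text
time: 10.93
tool_pos: [0.5754, -0.1063, 0.2677]
ee_rot: [0.848, 1.568, 1.003]
wrist_force: [0.3, -1.3, -0.0]
width: 0.0003
```

```bash
python3 st.py; python3 - <<'E'
from plan import *
im=snapshot('scene'); cv2.imwrite('pics/scene10.png',cv2.resize(im[100:280,180:420,::-1],None,fx=3,fy=3))
im=snapshot('wrist'); cv2.imwrite('pics/wrist10.png',im[:,:,::-1])
E
```

```text
t 10.9333 w 0.0002935352321271292 F [ 0.3 -1.3 -0. ]
chute [ -13.96886865 -238.00790663] tip z 0.2486523950044349 z deg -0.2095778794040637 x-axis [ 0.002  0.002 -1.   ] rad 238.41747609938102 phi 266.6411193984481
```

View pics/scene10.png

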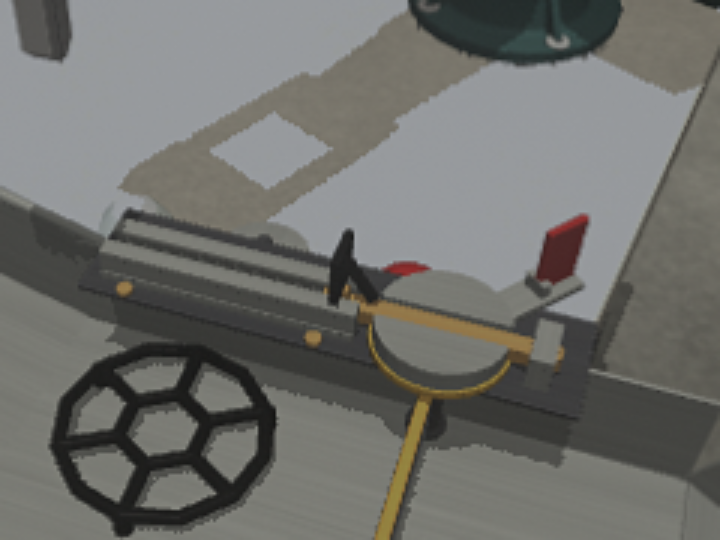

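View pics/wrist10.png

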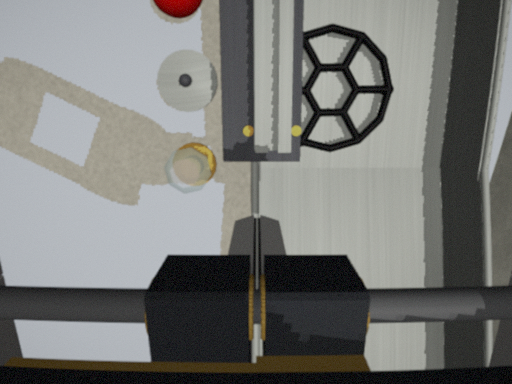

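The bar is through the slot and keeper: the nose shows beyond the staple at (560,353) in the scene crop. The gate is square, the trivet, ball, knob and infuser are in place, and the arm is clear.

```bash
python3 -c "
from bench import robot
print(robot.close_job())"
```

```text
the job is handed in; nothing more can be done
None
```

The gate is shut and bolted, and I handed the job in at about 11 s of the 50 s allowed; no verdict is reported.

- **Gate:** I pushed the lever tab round with the closed fingers until the slot lined up with the bar. The wrist picture put the disc at about 0.015 rad from square. The rough leaf-angle fit in that same script gave a nonsense value (0.99 rad). I ignored it because the slot fit, the tool angle and the pictures all agreed with each other.
- **Bar:** I pushed it through the slot and keeper until it met the end stop. The force rose from 3 N to 11 N with no further movement, at chute y −72.3 mm for the tool, against −73 mm predicted for full travel.
- **Last checks:** After I backed off, the pictures showed the nose out beyond the keeper and the leaf square. The trivet, knob, ball and infuser looked undisturbed by eye; I did not re-measure their positions. The arm was clear of everything, with the fingertips 249 mm above the counter.

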